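# Fetch the sample jar from behind the bottles for weighing

## Robot

A 7-joint arm with a two-finger parallel gripper is mounted at the origin on a cart in front of the work surface, level with it; the furniture and walls round the work are solid. World frame = base frame: x ahead of the robot, y to its left, z up, the work surface at z = 0. Lengths are in mm, angles in rad, forces in N, time in s.
With the tool pointing down it reaches from about 425 to 825 mm from the base axis. Payload 3.6 kg.
Tool frame: the origin (TCP) lies midway between the tips of the shut fingers; the grasp point (between the pads) lies hold_point_z behind it (hold_point_z is the distance from the TCP to the grasp point, in mm); z points along the fingers, x is the direction in which the jaws open and shut, and the axes are right-handed (so a half turn about z gives the same grasp; the last joint's range is limited). The gripper opens to 85 mm and grips with 20 to 120 N. Pads are 22 mm wide; open, the fingers measure 114 mm over their backs; the gripper's body (76 mm by 85 mm) begins 54 mm behind the grasp point. The pads swing forward as they close: fully open they stand 13 mm farther back than shut.
Start: joints at [1.085, 0.615, -0.013, 1.423, 0.008, 1.103, -0.04], TCP at [288.456, -582.457, 231.297] pointing down, gripper open.
Joint ranges: [-3.12, 3.12], [-0.3, 2.06], [-1.34, 1.32], [0.26, 2.42], [-1.36, 4.5], [0.01, 1.98], [-2.84, 2.84]. Speed limits (rad/s): [2.79, 2.79, 3.14, 3.14, 3.14, 3.14, 3.14].

## Interface

Orientations are given as a unit quaternion [w, x, y, z].
In Python, from cell import * gives the robot as it stands.
- The arm moves only by the shell command python3 -m handwheel 'ROWS'. ROWS is JSON, a list of rows, each a list of 3 entries, a list of its own where there are three numbers: the shift along the tool's x, y, z in mm, then the turn about the tool's z in degrees, then the gripper command: -1 is fully open, 1 is shut, values between are in proportion. In form: [[[x, y, z], twist, grip], ...]. A call has 1 to 20 rows; each row is the pose to reach, as a shift and turn from the pose measured when the call began, along the tool's axes at that moment; what a row does not reach only later rows make up. A row lasts 1/12 s, in which the tool goes at most 41.7 mm and 7.16 degrees, less where a joint would pass 70% of its speed; a pose out of reach is approached as far as the arm can. A call with a gripper value outside its range is refused whole. The fingers move at their own pace and stop on an object; the grip force is fixed at half the most. Time passes only in rows, so rows that repeat a pose let the fingers close. It gives the time, the measured TCP pose, the force and the opening at its end, in the units of the state.
- sense(): the state, without advancing time (a new reading comes with each control period).
- read_camera(name): name is "scene" or "top"; returns (picture, depth): 400x640x3 uint8, blue, green, red; 400x640 float32, mm along the optical axis (not along the pixel's ray), 0 where there is no reading.
- camera_info(name): a dict with "fx", "fy", "cx", "cy" (pixels), "R" (3x3) and "t" (3): a world point X has camera coordinates R X + t. Camera axes: x right, y down, z forward; pixel columns grow to the right and rows downward; lengths in mm; the calibration is good to about 2 mm. A picture is of the moment at which its call begins. camera_info takes no time and is no camera call.
- job_done(): hands the job in, once; it reports no verdict.
The state is a dict: "t": time; "joints": joint angles; "qd": joint speeds; "tau": joint torques, N m; "tcp_pos": TCP position; "orientation": TCP orientation; "wrist_force": force on the tool from outside, world axes, zero at the start; "torque": the same for the moment, N m; "opening": finger opening in mm.
Only numpy, scipy, OpenCV 4.12 (cv2) and the standard library are available. Lean on these libraries where they do the work, as an engineer would, in place of code of your own. Each camera call takes 0.05 s, during which the arm holds its last target.

## Task

The sample jar at the back of the bottle caddy has to be weighed: first clear both bottles in front of it away and stand them on the empty dark steel side tray, leaving the jar where it is, then lift the jar out and stand it on the middle of the balance pan while the bottles are still aside. After that put each bottle back in the caddy on the very place where it stood at the start (do not swap them). Set everything down gently and upright, and leave the rest of the bench alone.

Things in the scene. Friction and masses are not known exactly. Their poses are not given: they have to be found in the camera images.
- large_bottle: Larger of the two clear lab bottles with screw caps, standing in the caddy; body 70 mm across, 142 mm tall. The cap is a cylinder 47 mm across from 120 to 142 mm above the underside, a shoulder widens below it; the fingers can grip the cap from above. Up to 0.45 kg. Origin: centre of its underside, z up. It stands on one of the two front places of the caddy, left or right by chance.
- small_bottle: Smaller lab bottle of the same kind, standing beside the large one; body 56 mm across, 110 mm tall. The cap is 48 mm across from 87 to 110 mm above the underside. Up to 0.28 kg. Origin: centre of its underside, z up. It stands on the other front place.
- jar: Small clear sample jar with white screw cap and pale content, standing in the caddy close behind the two bottles (gaps of about 6 to 18 mm); 55 mm tall, body 30 mm across, cap 33 mm across from 42 mm up. 28 g. Origin: centre of its underside, z up.
- caddy: Fixed low grey plastic tray, 160 mm along its x by 190 mm along its y, floor 4 mm above the worktop, rim 12 mm high and 4 mm thick, a flat lug on each y end. Three thin white circles on the floor mark the places: two of 77 mm diameter for the bottles at about x = -25 mm, y = +40 and -40 mm, one of 39 mm for the jar at x = +20 mm, y = 0. Things stand within 3 mm of these. Origin: centre of its underside; its x points away from the robot (turned up to 0.35 rad).
- side_tray: Fixed empty flat tray of dark steel without marks, 240 mm along its x by 140 mm along its y, floor 4 mm above the worktop, rim 8 mm high and 4 mm thick; to the left or the right of the caddy. Both bottles fit one behind the other along x. Origin: centre of its underside; x points away from the robot (turned up to 0.3 rad).
- pan (a point): Centre of the upper face of the balance's round steel pan, 90 mm in diameter, fixed, 50 mm above the worktop. The balance is a white box 180 x 150 mm with a blank black display towards the robot; it stands on the side of the caddy where the side tray does not.
- other_jar: Bystander: another sample jar of the same shape with dark content, on the bench outside the caddy; not to be moved. 33 mm across, 55 mm tall; origin at the centre of its underside.
- timer: Bystander: white square lab timer, 64 x 64 x 20 mm, at the front of the bench; origin at the centre of its underside.
- tape: Bystander: yellow tape roll lying flat, 68 mm across, 19 mm high, at the front of the bench; origin at the centre of its underside.
Mind the look-alikes: they are no part of the job. What is shaped like the large_bottle but orange or red is not meant.

How it is judged (in metres and radians):
On the way, in this order (a step that is already met when the one before it is completed fails the run):
1. both bottles stand upright on the side tray, released, and the jar has not been moved from its place in the caddy (within 15 mm) (x of large_bottle in the frame of side_tray between -0.095 and 0.095 m and y of large_bottle in the frame of side_tray between -0.05 and 0.05 m and z of large_bottle in the frame of side_tray between 0 and 0.008 m and angle between each of large_bottle, small_bottle's own z axis and vertical below 0.15 rad and linear speed of each of large_bottle, small_bottle below 0.02 m/s and contact force between each of large_bottle, small_bottle and the fingers below 0.1 N and x of small_bottle in the frame of side_tray between -0.095 and 0.095 m and y of small_bottle in the frame of side_tray between -0.05 and 0.05 m and z of small_bottle in the frame of side_tray between 0 and 0.008 m and distance of jar from where it was at the start of the episode below 0.015 m), for 0.2 s.
2. the jar stands upright on the balance pan within 15 mm of its centre, released, while both bottles still stand on the side tray (horizontal distance between jar and pan below 0.015 m and z of jar in the frame of pan between -0.004 and 0.005 m and angle between each of jar, large_bottle, small_bottle's own z axis and vertical below 0.15 rad and linear speed of each of jar, large_bottle, small_bottle below 0.02 m/s and contact force between each of jar, large_bottle, small_bottle and the fingers below 0.1 N and x of large_bottle in the frame of side_tray between -0.095 and 0.095 m and y of large_bottle in the frame of side_tray between -0.05 and 0.05 m and z of large_bottle in the frame of side_tray between 0 and 0.008 m and x of small_bottle in the frame of side_tray between -0.095 and 0.095 m and y of small_bottle in the frame of side_tray between -0.05 and 0.05 m and z of small_bottle in the frame of side_tray between 0 and 0.008 m), for 0.2 s.
At the end, for the whole second after the job is handed in: Each bottle stands upright in the caddy within 14 mm of where it stood at the start, the jar stands upright on the balance pan within 15 mm of its centre, all at rest and released (distance of each of large_bottle, small_bottle from where it was at the start of the episode below 0.014 m and angle between each of large_bottle, small_bottle, jar's own z axis and vertical below 0.15 rad and linear speed of each of large_bottle, small_bottle, jar below 0.02 m/s and horizontal distance between jar and pan below 0.015 m and z of jar in the frame of pan between -0.004 and 0.005 m and contact force between jar and the fingers below 0.1 N); the robot touches nothing.
It fails at once if a bottle or the jar is tipped over (more than 0.6 rad) (angle between any of large_bottle, small_bottle, jar's own z axis and vertical above 0.6 rad).
It fails at once if a bottle or the jar is dropped (falls faster than 0.7 m/s, about 25 mm, touching nothing) ((contact force between large_bottle and anything else below 0.05 N and linear speed of large_bottle above 0.7 m/s) or (contact force between small_bottle and anything else below 0.05 N and linear speed of small_bottle above 0.7 m/s) or (contact force between jar and anything else below 0.05 N and linear speed of jar above 0.7 m/s)).
It fails at once if the other jar, the timer or the tape roll is disturbed (moved more than 30 mm) (distance of any of other_jar, timer, tape from where it was at the start of the episode above 0.03 m).
It also fails if it takes over 125 s, if anything falls off the work surface, if the arm or the gripper's body presses on something with over 40 N, if the wrist force passes 120 N, or if a joint passes its speed limit or range.

## Working session

There is one attempt and no reset: what is moved stays moved. The work goes in short steps, Python scripts to look and compute and a shell command to move; the robot and the scene stay as the last step left them, time stands still between calls to the robot, and variables do not carry over. Pictures are saved under pics/ and viewed, and the job is handed in when it is done.

```bash
ls; mkdir -p pics; python3 - <<'E'
from cell import *
import cv2,numpy as np
s=sense();print(s)
try: print(hold_point_z)
except Exception as e: print(e)
for n in("scene","top"):
    p,d=read_camera(n);cv2.imwrite(f"pics/{n}0.png",p);np.save(f"pics/{n}0.npy",d);print(n,camera_info(n))
E
```

```text
pics
{'t': 0.0, 'joints': array([ 1.08452406,  0.61592808, -0.01261247,  1.42495891,  0.00809218,
        1.10337933, -0.04037531]), 'qd': array([ 6.04843917e-05, -1.88495546e-03, -1.04127321e-03, -9.04884694e-04,
        9.66387085e-04,  3.07076073e-03, -2.48449258e-04]), 'tau': array([-2.10150451e-04, -4.69214165e+01,  2.58753262e-01, -1.71031469e+01,
        9.78959317e-03,  9.68171284e-03,  1.78774627e-06]), 'tcp_pos': array([ 288.09215554, -581.7909353 ,  230.11251615]), 'orientation': array([-6.77197839e-04,  8.49652181e-01, -5.27341872e-01, -1.12351927e-03]), 'wrist_force': array([-0.09222536, -0.42826064,  0.10109808]), 'torque': array([-0.0145325 , -0.01355746, -0.00963211]), 'opening': 85.54828022490896}
18.700000000000003
scene {'fx': 446.46869008215975, 'fy': 446.46869008215975, 'cx': 315.92908264621855, 'cy': 193.7478934579497, 'R': array([[-0.92223253, -0.38649317, -0.01049702],
       [-0.3195025 ,  0.77710935, -0.54223538],
       [ 0.21772761, -0.49671328, -0.84016106]]), 't': array([505.83795155, 190.34319451, 943.81404743])}
top {'fx': 417.977816225589, 'fy': 417.977816225589, 'cx': 322.4342287742719, 'cy': 203.47932932668178, 'R': array([[ 0.09828213, -0.99515541, -0.00251807],
       [-0.97467548, -0.09574817, -0.20208907],
       [ 0.20086893,  0.02231604, -0.97936391]]), 't': array([-31.28734516, 546.30926407, 916.07292138])}
```

View pics/scene0.png

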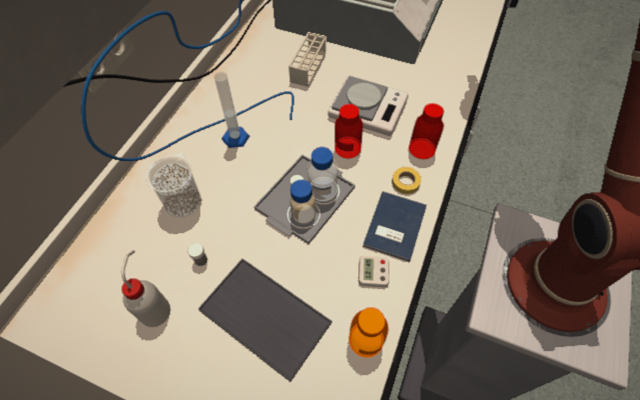

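View pics/top0.png

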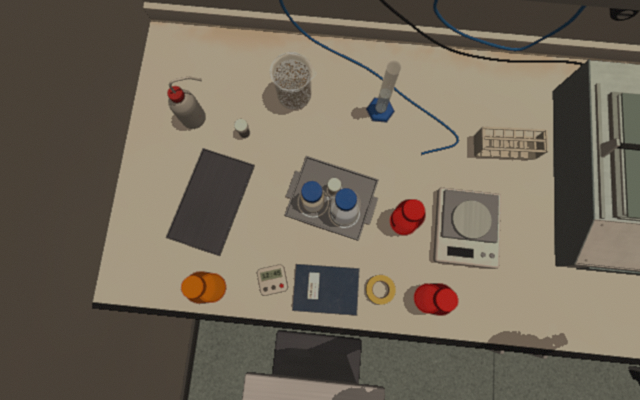

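The top picture shows the caddy at (332,198), the side tray at (211,201), the balance pan at (472,220) and the other jar at (241,128). Three bottles are look-alikes: red at (408,217), red at (436,298) and orange at (204,287). The blue-capped clear bottles in the caddy, at (312,195) and (344,205), fit the description, so I'll enlarge that area.

```bash
cat > h.py <<'E'
import numpy as np,cv2
from cell import *
def px2w(n,u,v,z):
    c=camera_info(n);R=np.array(c["R"]);t=np.array(c["t"])
    d=R.T@np.array([(u-c["cx"])/c["fx"],(v-c["cy"])/c["fy"],1]);o=-R.T@t
    return o+d*(z-o[2])/d[2]
def w2px(n,X):
    c=camera_info(n);p=np.array(c["R"])@np.array(X)+np.array(c["t"])
    return c["fx"]*p[0]/p[2]+c["cx"],c["fy"]*p[1]/p[2]+c["cy"]
def dw(n,d,u,v):
    c=camera_info(n);R=np.array(c["R"]);t=np.array(c["t"]);z=float(d[v,u])
    return R.T@(np.array([(u-c["cx"])/c["fx"]*z,(v-c["cy"])/c["fy"]*z,z])-t)
def crop(p,x0,y0,x1,y1,k,f):
    c=cv2.resize(p[y0:y1,x0:x1],None,fx=k,fy=k,interpolation=cv2.INTER_CUBIC)
    for x in range((x0//10+1)*10,x1,10): cv2.line(c,((x-x0)*k,0),((x-x0)*k,6),(0,255,0),1);cv2.putText(c,str(x),((x-x0)*k-8,16),0,.35,(0,255,0),1)
    for y in range((y0//10+1)*10,y1,10): cv2.line(c,(0,(y-y0)*k),(6,(y-y0)*k),(0,255,0),1);cv2.putText(c,str(y),(8,(y-y0)*k+4),0,.35,(0,255,0),1)
    cv2.imwrite(f,c)
E
python3 - <<'E'
from h import *
p=cv2.imread("pics/top0.png");d=np.load("pics/top0.npy")
crop(p,280,150,390,245,7,"pics/c1.png")
crop(p,425,180,510,275,6,"pics/c2.png")
crop(p,160,140,260,260,5,"pics/c3.png")
for u,v in[(312,190),(346,198),(334,185),(472,218),(211,201),(408,208),(436,295),(241,125),(310,286)]: print(u,v,dw("top",d,u,v).round(1))
E
```

```text
312 190 [562.5  46.9 114.5]
346 198 [544.9 -28.  145.8]
334 185 [ 5.925e+02 -2.000e-01  5.950e+01]
472 218 [ 548.  -326.8   48.3]
211 201 [536.7 296.5   4.3]
408 208 [ 537.5 -160.5  139.6]
436 295 [ 363.5 -226.8  141.3]
241 125 [721.  238.   54.3]
310 286 [356.9  32.9  14. ]
```

View pics/c1.png

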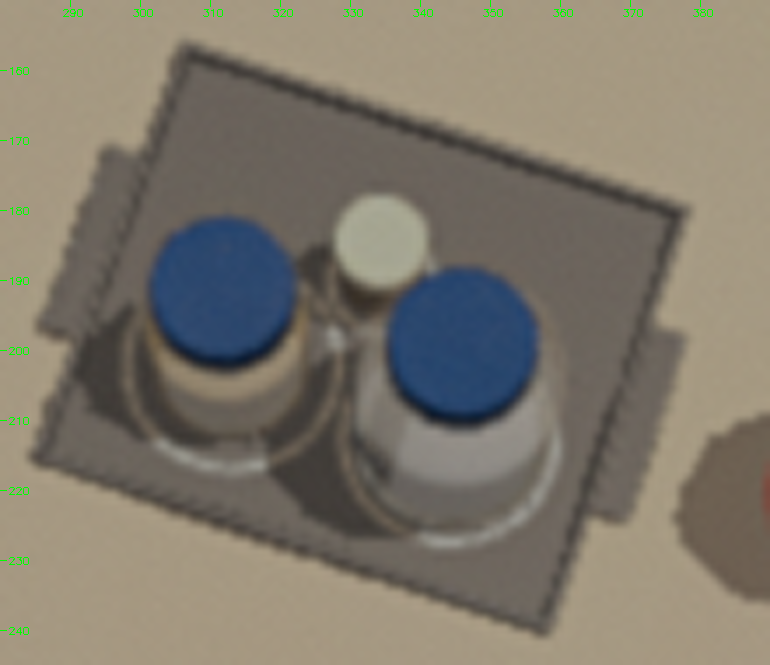

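View pics/c2.png

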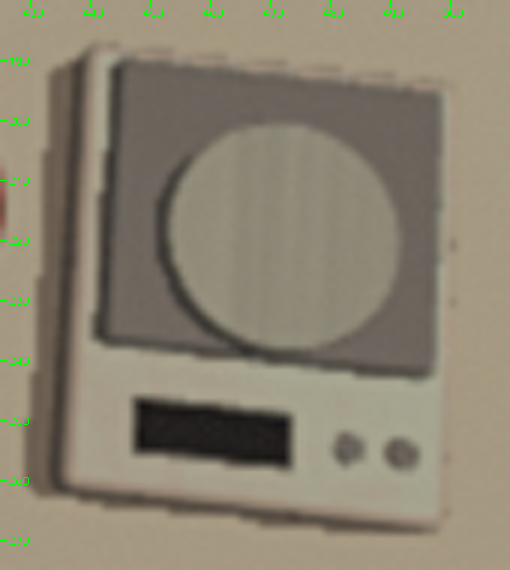

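View pics/c3.png

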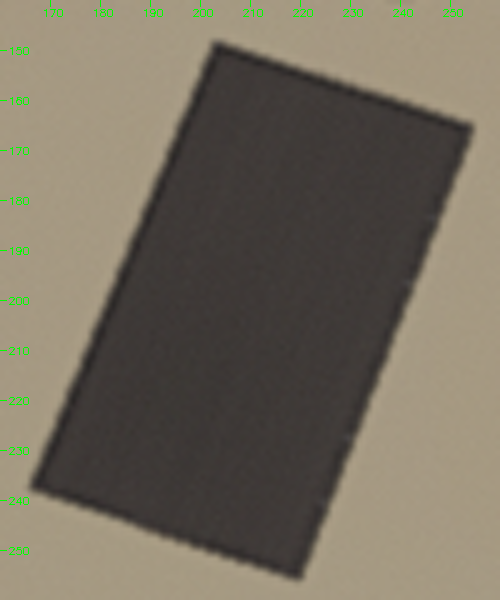

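The large bottle is on the right at (346,198), cap top z≈146. The small one is on the left at (312,190), z≈114, and the jar is behind them at (334,184). I'll refine all the centres with both cameras' depth.

```bash
python3 - <<'E'
from h import *
def cloud(n,d):
    c=camera_info(n);R=np.array(c["R"]);t=np.array(c["t"]);v,u=np.mgrid[0:400,0:640]
    P=np.stack([(u-c["cx"])/c["fx"]*d,(v-c["cy"])/c["fy"]*d,d],-1)
    return (P-t)@R
def circ(X):
    h=cv2.minEnclosingCircle(X[:,:2].astype(np.float32)); return np.round(h[0],1),round(h[1],1)
T={"small":((560,46),114,45),"large":((545,-28),146,45),"jar":((592,0),59,25),"pan":((548,-327),50,60),"red1":((537,-160),140,45),"red2":((363,-227),141,45),"orange":((380,300),141,60),"ojar":((721,238),59,25)}
for n in("top","scene"):
    W=cloud(n,np.load(f"pics/{n}0.npy"))
    for k,(c,z,r) in T.items():
        m=(np.hypot(W[...,0]-c[0],W[...,1]-c[1])<r)&(abs(W[...,2]-z)<5)
        X=W[m]
        if len(X)>10: print(n,k,len(X),X.mean(0).round(1),circ(X),"mid",((X.max(0)+X.min(0))/2).round(1))
    W0=W
for nm,q,z in (("caddy",[(306.3,156.5),(377.8,180.2),(358,240.2),(284.7,215.5)],12),("tray",[(202.8,148.6),(254.2,165.2),(220,255.4),(166.5,237.5)],8)):
    P=np.array([px2w("top",u,v,z) for u,v in q]);c=P.mean(0)
    ex=(P[0]+P[1]-P[2]-P[3]);print(nm,c.round(1),P.round(0)[:,:2].tolist(),"yaw",np.arctan2(ex[1],ex[0]).round(3))
for u,v,z in((311.8,190.6,114),(346,198.4,146),(334.4,184.4,59),(472.3,219.3,50)):print(px2w("top",u,v,z).round(1))
E
```

```text
top small 336 [561.3  48.2 112.5] (array([561.5,  48. ]), 23.2) mid [561.1  48.6 113.2]
top large 378 [543.8 -27.3 145.7] (array([544.6, -26.9]), 23.6) mid [544.2 -27.1 145.6]
top jar 146 [5.948e+02 1.000e-01 5.850e+01] (array([5.952e+02, 3.000e-01]), 16.4) mid [5.946e+02 1.000e-01 5.890e+01]
top pan 1154 [ 545.1 -325.8   49.6] (array([ 546.1, -326.4]), 45.5) mid [ 545.1 -326.4   50. ]
top red1 375 [ 535.1 -171.6  141.5] (array([ 535.9, -172.4]), 23.8) mid [ 535.5 -172.   140.1]
top red2 430 [ 356.7 -247.7  141.5] (array([ 356.9, -248.4]), 23.5) mid [ 356.7 -247.9  141. ]
top orange 214 [339.8 272.8 141.8] (array([334.5, 270. ]), 22.9) mid [338.7 271.1 141.2]
top ojar 87 [722.  239.1  55.8] (array([721.1, 239.6]), 16.2) mid [721.5 239.4  57. ]
scene small 305 [563.2  48.7 111.8] (array([563.4,  47.9]), 23.6) mid [564.   48.9 112.5]
scene large 306 [545.6 -25.7 144.8] (array([544.9, -26.9]), 24.2) mid [545.8 -27.4 144.9]
scene jar 69 [600.7  -3.8  58.1] (array([590.3,  -1.1]), 21.5) mid [590.4  -1.3  59.2]
scene pan 643 [ 548.1 -324.5   48.6] (array([ 548. , -326.1]), 46.6) mid [ 548.8 -326.7   49.7]
scene red1 260 [ 537.2 -170.5  140.4] (array([ 537.4, -171.7]), 24.2) mid [ 537.6 -171.6  140. ]
scene red2 256 [ 359.1 -246.3  140.3] (array([ 359.1, -248.1]), 23.7) mid [ 359.3 -247.5  140.3]
scene orange 327 [339.9 273.9 140.9] (array([336.1, 269.9]), 23.5) mid [338.6 270.3 140.2]
scene ojar 81 [722.5 239.7  55.3] (array([722.9, 239.9]), 15.8) mid [722.6 240.1  55.8]
caddy [572.5   2.5  12. ] [[671.0, 75.0], [627.0, -106.0], [475.0, -70.0], [517.0, 111.0]] yaw -0.233
tray [536.9 295.2   8. ] [[667.0, 336.0], [637.0, 202.0], [407.0, 254.0], [437.0, 388.0]] yaw -0.222
[561.3  47.2 114. ]
[544. -28. 146.]
[594.2  -1.   59. ]
[ 544.6 -327.    50. ]
```

```bash
cat >> h.py <<'E'
from scipy.spatial.transform import Rotation as Rot
L=(544.8,-27);S=(562,48);J=(595,0);PAN=(547,-326.5);TC=np.array([537,295.2]);YAW=-.23
def to(x,y,z,yaw=YAW):
    s=sense();q=s["orientation"];R=Rot.from_quat([q[1],q[2],q[3],q[0]]).as_matrix()
    sh=R.T@(np.array([x,y,z])-s["tcp_pos"]);cur=np.arctan2(R[1,0],R[0,0])
    dy=(yaw-cur+np.pi/2)%np.pi-np.pi/2
    print("t",round(s["t"],2),"tcp",s["tcp_pos"].round(1),"open",round(s["opening"],1),"F",s["wrist_force"].round(1),"j7",s["joints"][6].round(2),"tilt",np.degrees(np.arccos(-R[2,2])).round(2))
    print("shift",sh.round(1),"twist",round(-np.degrees(dy),1))
E
python3 -c "
from h import *
to(*L,240)"
```

```text
t 0.1 tcp [ 288.1 -581.9  230.3] open 85.2 F [0.5 0.  0.1] j7 -0.04 tilt 0.14
shift [-383.3 -476.3   -8.9] twist -50.5
```

```bash
python3 -m handwheel '[[[-383,-476,-9],-50.5,-1],[[-383,-476,-9],-50.5,-1],[[-383,-476,-9],-50.5,-1],[[-383,-476,-9],-50.5,-1],[[-383,-476,-9],-50.5,-1],[[-383,-476,-9],-50.5,-1],[[-383,-476,-9],-50.5,-1],[[-383,-476,-9],-50.5,-1],[[-383,-476,-9],-50.5,-1],[[-383,-476,-9],-50.5,-1],[[-383,-476,-9],-50.5,-1],[[-383,-476,-9],-50.5,-1],[[-383,-476,-9],-50.5,-1],[[-383,-476,-9],-50.5,-1],[[-383,-476,-9],-50.5,-1],[[-383,-476,-9],-50.5,-1],[[-383,-476,-9],-50.5,-1],[[-383,-476,-9],-50.5,-1]]'
python3 -c "
from h import *
to(*L,160)"
```

```text
t: 1.6
tcp_pos: [544.1, -28.6, 239.6]
orientation: [-0.0, 0.993, -0.115, -0.001]
wrist_force: [0.2, -0.5, -1.0]
opening: 85.2
t 1.6 tcp [544.1 -28.6 239.6] open 85.2 F [ 0.2 -0.5 -1. ] j7 -0.39 tilt 0.17
shift [ 0.5 -1.7 79.6] twist -0.0
```

```bash
python3 -m handwheel '[[[0.5,-1.5,30],0,-1],[[0.5,-1.5,60],0,-1],[[0.5,-1.5,85],0,-1],[[0.5,-1.5,105],0,-1],[[0.5,-1.5,115],0,-1],[[0.5,-1.5,121],0,-1],[[0.5,-1.5,121],0,-1],[[0.5,-1.5,121],0,-1]]'
python3 - <<'E'
from h import *
to(*L,119)
p,d=read_camera("scene");crop(p,230,100,400,250,4,"pics/g1.png")
E
```

```text
t: 2.27
tcp_pos: [545.1, -27.9, 119.3]
orientation: [-0.0, 0.993, -0.116, -0.001]
wrist_force: [0.2, -0.0, 0.4]
opening: 85.2
t 2.27 tcp [545.1 -27.9 119.3] open 85.2 F [ 0.2 -0.   0.4] j7 -0.46 tilt 0.08
shift [-0.5 -0.8  0.3] twist -0.1
```

View pics/g1.png

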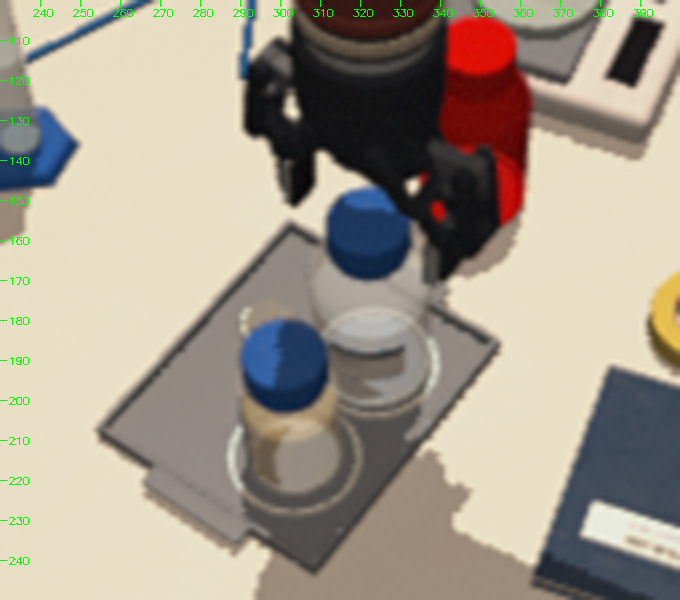

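The fingers, at (300,150) and (345,180), straddle the large bottle's blue cap at (321,160) with the bottles' gap clear. I'll close them.

```bash
python3 -m handwheel '[[[0,0,0],0,1],[[0,0,0],0,1],[[0,0,0],0,1],[[0,0,0],0,1],[[0,0,0],0,1],[[0,0,0],0,1],[[0,0,0],0,1],[[0,0,0],0,1],[[0,0,0],0,1],[[0,0,0],0,1]]'
python3 - <<'E'
from h import *
to(*L,139)
p,d=read_camera("scene");crop(p,230,100,400,250,4,"pics/g2.png")
E
```

```text
t: 3.15
tcp_pos: [546.0, -27.5, 121.1]
orientation: [-0.0, 0.993, -0.115, 0.001]
wrist_force: [-0.5, -0.1, 6.2]
opening: 44.7
t 3.15 tcp [546.  -27.5 121.1] open 44.7 F [-0.5 -0.1  6.2] j7 -0.46 tilt 0.08
shift [ -1.3  -0.2 -17.9] twist -0.1
```

View pics/g2.png

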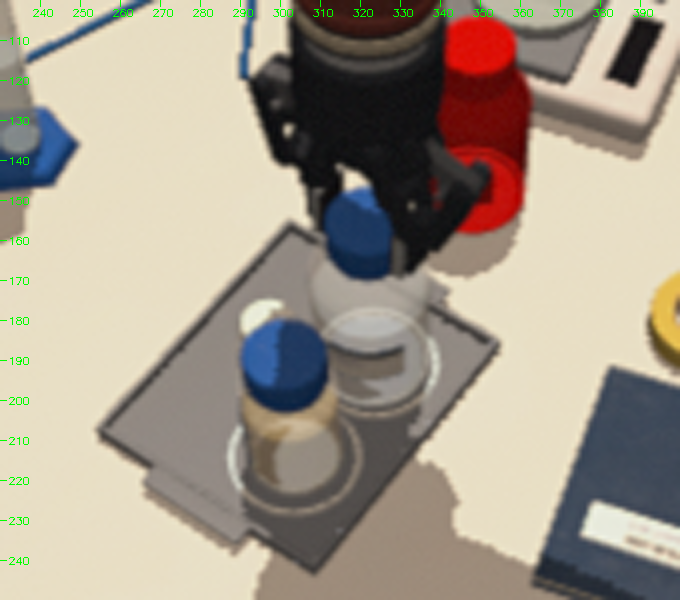

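```bash
python3 -m handwheel '[[[0,0,-5],0,1],[[0,0,-12],0,1],[[0,0,-25],0,1],[[0,0,-40],0,1],[[0,0,-40],0,1],[[0,0,-40],0,1]]'
python3 - <<'E'
from h import *
to(*L,280)
p,d=read_camera("scene");crop(p,230,80,400,250,3,"pics/g3.png")
E
```

```text
t: 3.7
tcp_pos: [546.3, -27.5, 161.6]
orientation: [-0.0, 0.993, -0.115, 0.001]
wrist_force: [-0.5, -0.6, -4.3]
opening: 45.2
t 3.7 tcp [546.3 -27.5 161.6] open 45.2 F [-0.5 -0.6 -4.3] j7 -0.43 tilt 0.17
shift [  -1.2   -0.2 -118.4] twist -0.1
```

View pics/g3.png

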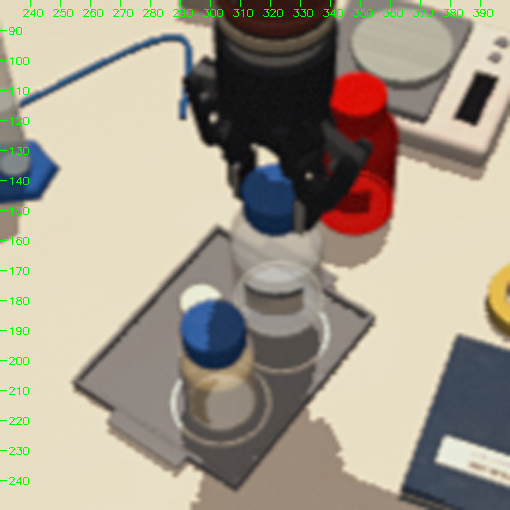

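The bottle hangs upright, its cap at (320,147) in the fingers. I'll lift it clear of the small bottle and take it to the tray's far half.

```bash
python3 -m handwheel '[[[0,0,-20],0,1],[[0,0,-45],0,1],[[0,0,-75],0,1],[[0,0,-100],0,1],[[0,0,-115],0,1],[[0,0,-118],0,1],[[0,0,-118],0,1]]'
python3 - <<'E'
from h import *
x,y=TC+55*np.array([.975,-.22]);print(x,y)
to(x,y,280)
E
```

```text
t: 4.33
tcp_pos: [545.3, -27.6, 278.5]
orientation: [-0.0, 0.993, -0.115, 0.0]
wrist_force: [0.0, -0.2, -4.0]
opening: 45.4
590.625 283.09999999999997
t 4.33 tcp [545.3 -27.6 278.5] open 45.4 F [ 0.  -0.2 -4. ] j7 -0.38 tilt 0.04
shift [ -27.1 -312.8   -1.4] twist -0.1
```

```bash
python3 -m handwheel '[[[-1,-12,0],0,1],[[-3,-35,0],0,1],[[-6,-65,0],0,1],[[-9,-100,0],0,1],[[-12,-135,0],0,1],[[-15,-170,0],0,1],[[-18,-205,0],0,1],[[-21,-240,0],0,1],[[-24,-270,0],0,1],[[-26,-295,0],0,1],[[-27,-308,0],0,1],[[-27,-313,0],0,1],[[-27,-313,0],0,1],[[-27,-313,0],0,1]]'
python3 - <<'E'
from h import *
to(590.6,283.1,121)
E
```

```text
t: 5.5
tcp_pos: [591.0, 280.9, 277.5]
orientation: [0.002, 0.993, -0.116, -0.0]
wrist_force: [-0.5, -0.9, -2.9]
opening: 44.9
t 5.5 tcp [591.  280.9 277.5] open 44.9 F [-0.5 -0.9 -2.9] j7 -0.88 tilt 0.19
shift [ -0.9  -2.5 156.5] twist -0.2
```

```bash
python3 -m handwheel '[[[-1,-2,15],0,1],[[-1,-2,40],0,1],[[-1,-2,70],0,1],[[-1,-2,100],0,1],[[-1,-2,125],0,1],[[-1,-2,140],0,1],[[-1,-2,147],0,1],[[-1,-2,150],0,1],[[-1,-2,150],0,1],[[-1,-2,150],0,1]]'
python3 - <<'E'
from h import *
to(590.6,283.1,121)
p,d=read_camera("scene");crop(p,180,190,360,380,3,"pics/g4.png")
E
```

```text
t: 6.33
tcp_pos: [591.5, 282.4, 129.0]
orientation: [0.001, 0.993, -0.117, 0.001]
wrist_force: [0.5, -0.1, -2.6]
opening: 44.8
t 6.33 tcp [591.5 282.4 129. ] open 44.8 F [ 0.5 -0.1 -2.6] j7 -0.94 tilt 0.17
shift [-1.1 -0.5  8. ] twist -0.3
```

View pics/g4.png

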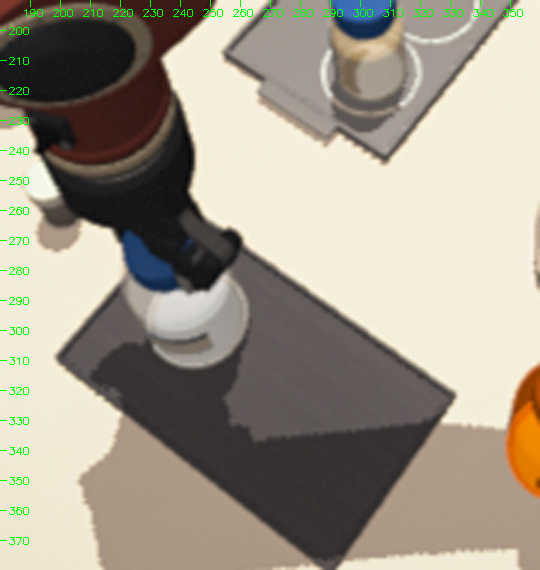

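The large bottle is just above the tray's far half, underside at about (246,303). I'll finish lowering it gently.

```bash
python3 -m handwheel '[[[0,0,2],0,1],[[0,0,4],0,1],[[0,0,6],0,1],[[0,0,7],0,1],[[0,0,7],0,1],[[0,0,7],0,1]]'; python3 -m handwheel '[[[0,0,1],0,1],[[0,0,1],0,1]]'
```

```text
t: 6.88
tcp_pos: [591.4, 282.8, 122.1]
orientation: [0.001, 0.993, -0.117, 0.001]
wrist_force: [-0.6, -0.3, -3.3]
opening: 45.3
t: 7.05
tcp_pos: [591.6, 283.0, 121.3]
orientation: [0.001, 0.993, -0.117, 0.001]
wrist_force: [-0.6, -0.2, -2.4]
opening: 44.9
```

```bash
python3 -m handwheel '[[[0,0,1],0,1],[[0,0,1.5],0,1],[[0,0,1.5],0,1]]'; python3 -m handwheel '[[[0,0,1],0,1],[[0,0,1],0,1]]'
```

```text
t: 7.3
tcp_pos: [591.8, 283.4, 121.2]
orientation: [0.0, 0.993, -0.117, 0.002]
wrist_force: [-1.5, -0.7, 5.7]
opening: 45.4
t: 7.47
tcp_pos: [591.8, 283.5, 121.2]
orientation: [0.0, 0.993, -0.117, 0.002]
wrist_force: [-2.2, -0.2, 6.7]
opening: 45.3
```

It is touching down (+6.7 N). I'll open slowly, then fully, then rise.

```bash
python3 -m handwheel '[[[0,0,0],0,-0.2],[[0,0,0],0,-0.4],[[0,0,0],0,-0.6],[[0,0,0],0,-1],[[0,0,0],0,-1],[[0,0,0],0,-1],[[0,0,0],0,-1]]'; python3 -m handwheel '[[[0,0,-10],0,-1],[[0,0,-30],0,-1],[[0,0,-60],0,-1],[[0,0,-95],0,-1],[[0,0,-110],0,-1],[[0,0,-110],0,-1]]'
python3 - <<'E'
from h import *
to(*S,230)
p,d=read_camera("scene");cv2.imwrite("pics/g5.png",p)
E
```

```text
t: 8.05
tcp_pos: [591.8, 283.5, 121.1]
orientation: [0.0, 0.993, -0.117, 0.002]
wrist_force: [0.2, 0.5, 1.0]
opening: 85.6
t: 8.55
tcp_pos: [593.7, 285.5, 237.5]
orientation: [-0.003, 0.993, -0.117, 0.007]
wrist_force: [0.2, 0.3, 0.3]
opening: 85.5
t 8.55 tcp [593.7 285.5 237.5] open 85.5 F [0.2 0.3 0.3] j7 -0.9 tilt 0.85
shift [ 24.1 238.4   5.9] twist -0.2
```

View pics/g5.png

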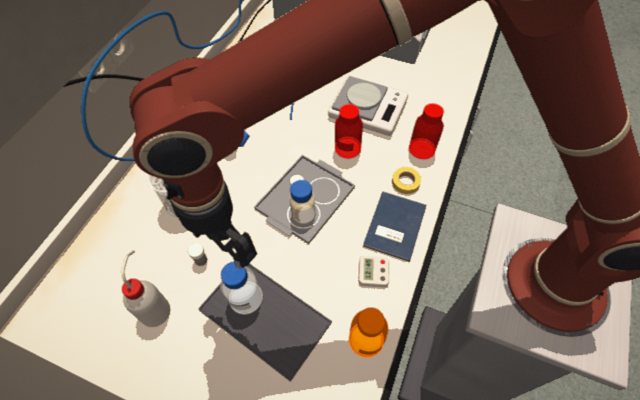

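The large bottle stands upright and released at (241,290) on the tray. Next is the small one.

```bash
python3 -m handwheel '[[[4,40,6],0,-1],[[8,80,6],0,-1],[[12,120,6],0,-1],[[16,160,6],0,-1],[[20,200,6],0,-1],[[23,228,6],0,-1],[[24,238,6],0,-1],[[24,238,6],0,-1],[[24,238,6],0,-1],[[24,238,6],0,-1]]'
python3 - <<'E'
from h import *
to(*S,90)
E
```

```text
t: 9.43
tcp_pos: [560.6, 50.5, 227.5]
orientation: [-0.003, 0.993, -0.115, 0.004]
wrist_force: [-0.6, 0.8, 0.0]
opening: 85.6
t 9.43 tcp [560.6  50.5 227.5] open 85.6 F [-0.6  0.8  0. ] j7 -0.55 tilt 0.59
shift [  0.8   3.  137.5] twist -0.0
```

```bash
python3 -m handwheel '[[[1,3,30],0,-1],[[1,3,65],0,-1],[[1,3,95],0,-1],[[1,3,118],0,-1],[[1,3,130],0,-1],[[1,3,136],0,-1],[[1,3,137],0,-1],[[1,3,137],0,-1],[[1,3,137],0,-1]]'
python3 - <<'E'
from h import *
to(*S,90)
p,d=read_camera("scene");crop(p,230,100,400,250,4,"pics/g6.png")
E
```

```text
t: 10.18
tcp_pos: [563.1, 49.1, 91.5]
orientation: [-0.003, 0.993, -0.114, 0.005]
wrist_force: [-0.2, -0.1, 0.7]
opening: 85.1
t 10.18 tcp [563.1  49.1  91.5] open 85.1 F [-0.2 -0.1  0.7] j7 -0.63 tilt 0.73
shift [-0.8  1.3  1.5] twist 0.1
```

View pics/g6.png

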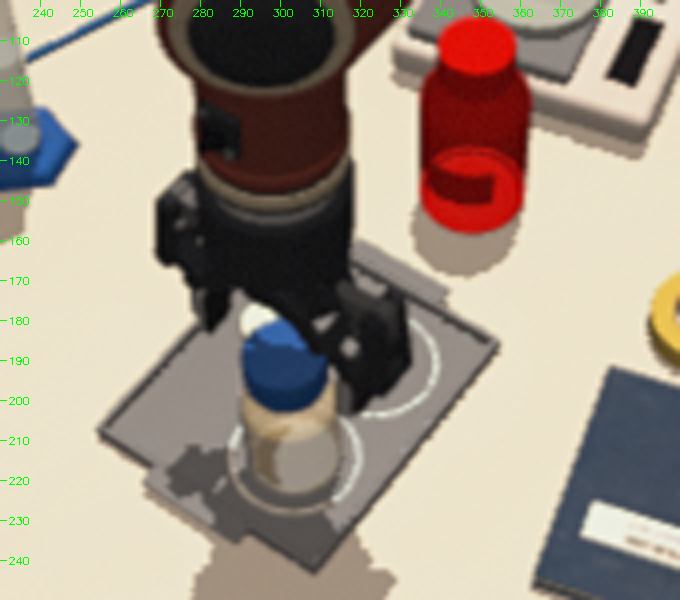

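The fingers straddle the small bottle's cap at (297,195). I'll close them.

```bash
python3 -m handwheel '[[[-0.5,1,1],0,-1],[[-0.5,1,1],0,1],[[-0.5,1,1],0,1],[[-0.5,1,1],0,1],[[-0.5,1,1],0,1],[[-0.5,1,1],0,1],[[-0.5,1,1],0,1],[[-0.5,1,1],0,1],[[-0.5,1,1],0,1],[[-0.5,1,1],0,1],[[-0.5,1,1],0,1]]'; python3 -m handwheel '[[[0,0,-5],0,1],[[0,0,-12],0,1],[[0,0,-25],0,1],[[0,0,-40],0,1],[[0,0,-40],0,1],[[0,0,-40],0,1]]'
python3 - <<'E'
from h import *
to(*S,210)
p,d=read_camera("scene");crop(p,230,80,400,250,3,"pics/g7.png")
E
```

```text
t: 11.15
tcp_pos: [562.9, 48.1, 91.4]
orientation: [-0.003, 0.993, -0.114, 0.006]
wrist_force: [-1.5, -0.1, 5.9]
opening: 44.9
t: 11.65
tcp_pos: [562.7, 47.8, 131.8]
orientation: [-0.004, 0.993, -0.115, 0.007]
wrist_force: [-0.1, -1.0, -2.7]
opening: 44.6
t 11.65 tcp [562.7  47.8 131.8] open 44.6 F [-0.1 -1.  -2.7] j7 -0.6 tilt 0.88
shift [  0.3  -0.7 -78.2] twist 0.0
```

View pics/g7.png

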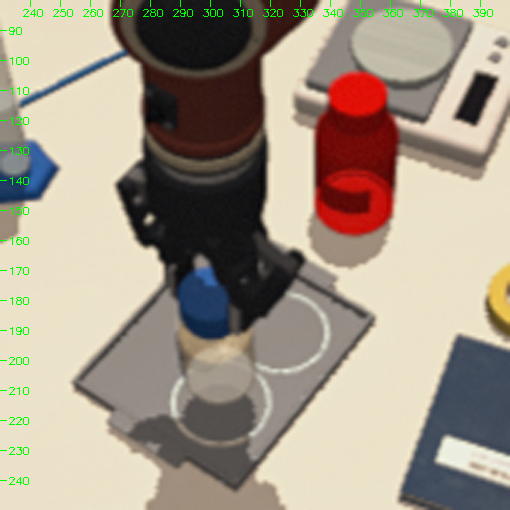

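```bash
python3 -m handwheel '[[[0,0,-15],0,1],[[0,0,-35],0,1],[[0,0,-55],0,1],[[0,0,-65],0,1],[[0,0,-68],0,1],[[0,0,-68],0,1]]'
python3 - <<'E'
from h import *
x,y=TC-55*np.array([.975,-.22]);print(x,y)
to(x,y,200)
E
```

```text
t: 12.2
tcp_pos: [560.9, 47.2, 198.8]
orientation: [-0.003, 0.993, -0.115, 0.006]
wrist_force: [0.0, -0.7, -3.1]
opening: 45.2
483.375 307.3
t 12.2 tcp [560.9  47.2 198.8] open 45.2 F [ 0.  -0.7 -3.1] j7 -0.56 tilt 0.75
shift [-134.7 -235.7   -0.9] twist 0.0
```

```bash
python3 -m handwheel '[[[-6,-10,0],0,1],[[-17,-30,0],0,1],[[-34,-60,0],0,1],[[-51,-90,0],0,1],[[-69,-120,0],0,1],[[-86,-150,0],0,1],[[-103,-180,0],0,1],[[-118,-206,0],0,1],[[-128,-224,0],0,1],[[-133,-233,0],0,1],[[-135,-236,0],0,1],[[-135,-236,0],0,1],[[-135,-236,0],0,1]]'
python3 - <<'E'
from h import *
to(483.4,307.3,91.4)
E
```

```text
t: 13.28
tcp_pos: [483.8, 305.5, 198.4]
orientation: [-0.002, 0.993, -0.116, 0.006]
wrist_force: [0.4, -0.6, -2.5]
opening: 44.5
t 13.28 tcp [483.8 305.5 198.4] open 44.5 F [ 0.4 -0.6 -2.5] j7 -1.05 tilt 0.68
shift [ -1.9  -1.1 107. ] twist -0.1
```

```bash
python3 -m handwheel '[[[-1,-1,15],0,1],[[-1,-1,40],0,1],[[-1,-1,65],0,1],[[-1,-1,85],0,1],[[-1,-1,95],0,1],[[-1,-1,100],0,1],[[-1,-1,102],0,1],[[-1,-1,104],0,1],[[-1,-1,105],0,1],[[-1,-1,105],0,1]]'
python3 - <<'E'
from h import *
to(483.4,307.3,91.4)
p,d=read_camera("scene");crop(p,180,190,360,380,3,"pics/g8.png")
E
```

```text
t: 14.12
tcp_pos: [484.8, 307.3, 94.3]
orientation: [-0.002, 0.993, -0.116, 0.006]
wrist_force: [-0.9, 0.3, -2.2]
opening: 45.0
t 14.12 tcp [484.8 307.3  94.3] open 45.0 F [-0.9  0.3 -2.2] j7 -1.12 tilt 0.78
shift [-1.4  0.3  2.9] twist -0.1
```

View pics/g8.png

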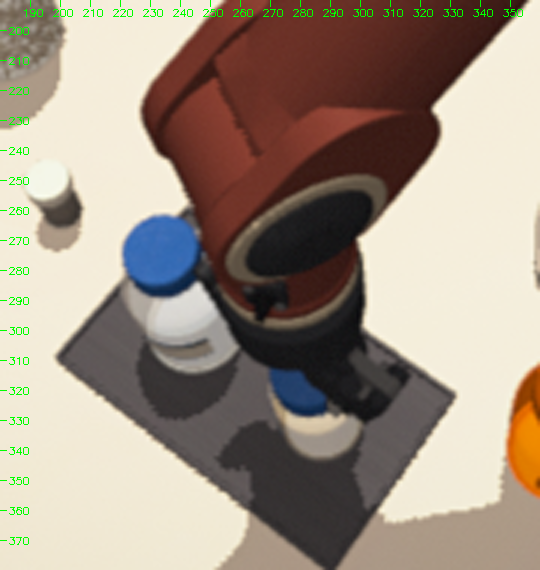

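The small bottle hangs just above the tray's near half at (287,328), and the large one is undisturbed at (240,285).

```bash
python3 -m handwheel '[[[0,0,1.5],0,1],[[0,0,2.5],0,1],[[0,0,3],0,1],[[0,0,3],0,1]]'; python3 -m handwheel '[[[0,0,1],0,1],[[0,0,1.5],0,1],[[0,0,1.5],0,1]]'
```

```text
t: 14.5
tcp_pos: [485.0, 307.5, 91.6]
orientation: [-0.003, 0.993, -0.116, 0.007]
wrist_force: [0.1, -0.2, -0.4]
opening: 44.8
t: 14.75
tcp_pos: [485.2, 308.2, 91.5]
orientation: [-0.003, 0.993, -0.116, 0.007]
wrist_force: [-1.9, -0.8, 5.7]
opening: 44.5
```

```bash
python3 -m handwheel '[[[0,0,0],0,-0.2],[[0,0,0],0,-0.4],[[0,0,0],0,-0.6],[[0,0,0],0,-1],[[0,0,0],0,-1],[[0,0,0],0,-1],[[0,0,0],0,-1]]'; python3 -m handwheel '[[[0,0,-10],0,-1],[[0,0,-30],0,-1],[[0,0,-60],0,-1],[[0,0,-90],0,-1],[[0,0,-110],0,-1],[[0,0,-110],0,-1],[[0,0,-110],0,-1]]'
python3 - <<'E'
from h import *
to(*J,200)
p,d=read_camera("scene");cv2.imwrite("pics/g9.png",p)
p,d=read_camera("top");cv2.imwrite("pics/g9t.png",p);crop(p,150,130,390,250,3,"pics/g9c.png")
E
```

```text
t: 15.33
tcp_pos: [485.2, 308.2, 91.3]
orientation: [-0.003, 0.993, -0.116, 0.007]
wrist_force: [-0.1, 0.7, 0.4]
opening: 85.9
t: 15.92
tcp_pos: [484.1, 308.2, 203.3]
orientation: [-0.004, 0.993, -0.116, 0.008]
wrist_force: [-0.2, -0.0, 0.1]
opening: 85.5
t 15.92 tcp [484.1 308.2 203.3] open 85.5 F [-0.2 -0.   0.1] j7 -1.06 tilt 1.08
shift [178.7 274.5   3.3] twist -0.1
```

View pics/g9.png

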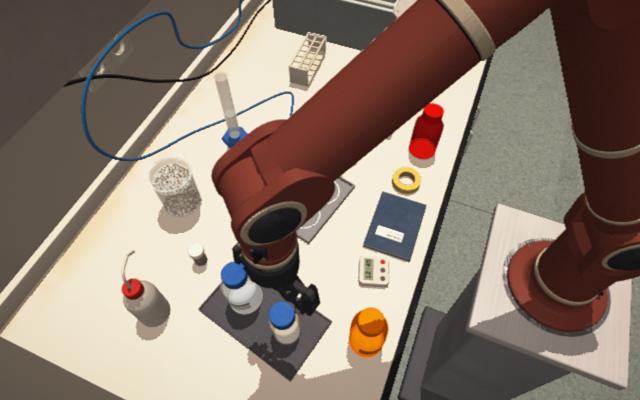

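View pics/g9c.png

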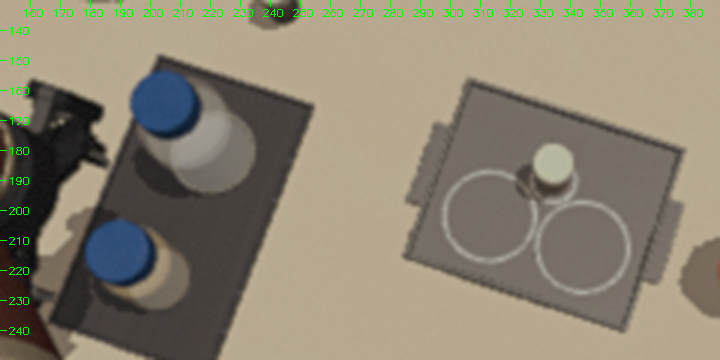

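Both bottles stand upright and released on the tray, large at (217,178) and small at (200,222), and the jar is unmoved at (334,184). On to the jar.

```bash
python3 -m handwheel '[[[20,31,3],0,-1],[[40,61,3],0,-1],[[60,92,3],0,-1],[[80,123,3],0,-1],[[100,154,3],0,-1],[[120,184,3],0,-1],[[140,215,3],0,-1],[[160,246,3],0,-1],[[174,268,3],0,-1],[[179,275,3],0,-1],[[179,275,3],0,-1],[[179,275,3],0,-1]]'
python3 - <<'E'
from h import *
p=cv2.imread("pics/g9t.png")
print(px2w("top",334.3,184,59),px2w("top",313,201.7,4),px2w("top",343.3,212,4))
to(*J,36)
E
```

```text
t: 17.02
tcp_pos: [593.2, -0.6, 197.1]
orientation: [-0.003, 0.993, -0.115, 0.005]
wrist_force: [-0.1, 0.6, 0.1]
opening: 85.5
[595.09416874  -0.710822    59.        ] [559.52970256  47.07129729   4.        ] [541.20280355 -29.178125     4.        ]
t 17.02 tcp [593.2  -0.6 197.1] open 85.5 F [-0.1  0.6  0.1] j7 -0.48 tilt 0.67
shift [1.000e-01 2.000e-01 1.611e+02] twist -0.1
```

```bash
python3 -m handwheel '[[[0,0,30],0,-1],[[0,0,65],0,-1],[[0,0,100],0,-1],[[0,0,130],0,-1],[[0,0,150],0,-1],[[0,0,158],0,-1],[[0,0,161],0,-1],[[0,0,161],0,-1],[[0,0,161],0,-1]]'
python3 - <<'E'
from h import *
to(*J,36)
p,d=read_camera("scene");crop(p,230,100,400,250,4,"pics/g10.png")
p,d=read_camera("top");crop(p,270,140,400,250,4,"pics/g10t.png")
E
```

```text
t: 17.77
tcp_pos: [595.9, 1.4, 37.5]
orientation: [-0.004, 0.993, -0.115, 0.006]
wrist_force: [0.0, -0.4, 0.4]
opening: 85.5
t 17.77 tcp [595.9   1.4  37.5] open 85.5 F [ 0.  -0.4  0.4] j7 -0.56 tilt 0.83
shift [-0.6  1.6  1.5] twist -0.0
```

View pics/g10.png

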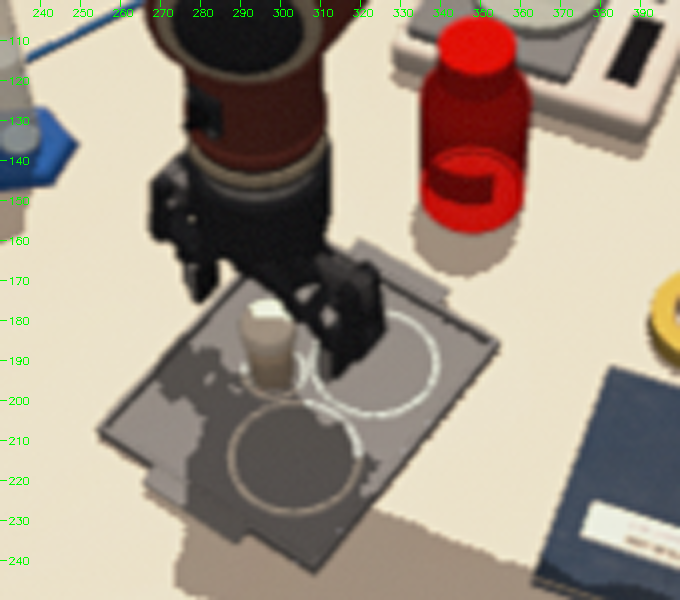

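The fingers straddle the jar at (297,190). I'll go a little lower and close.

```bash
python3 -m handwheel '[[[-0.5,1.5,3],0,-1],[[-0.5,1.5,4.5],0,-1],[[-0.5,1.5,4.5],0,-1],[[-0.5,1.5,4.5],0,1],[[-0.5,1.5,4.5],0,1],[[-0.5,1.5,4.5],0,1],[[-0.5,1.5,4.5],0,1],[[-0.5,1.5,4.5],0,1],[[-0.5,1.5,4.5],0,1],[[-0.5,1.5,4.5],0,1],[[-0.5,1.5,4.5],0,1],[[-0.5,1.5,4.5],0,1],[[-0.5,1.5,4.5],0,1],[[-0.5,1.5,4.5],0,1]]'
python3 - <<'E'
from h import *
to(*J,36)
E
python3 -m handwheel '[[[0,0,-5],0,1],[[0,0,-12],0,1],[[0,0,-25],0,1],[[0,0,-40],0,1],[[0,0,-40],0,1],[[0,0,-40],0,1]]'
python3 - <<'E'
from h import *
to(*J,230)
p,d=read_camera("scene");crop(p,230,100,400,250,4,"pics/g11.png")
E
```

```text
t: 19.03
tcp_pos: [595.6, -0.5, 33.5]
orientation: [-0.003, 0.993, -0.115, 0.007]
wrist_force: [-0.9, -0.6, 2.9]
opening: 30.1
t 19.03 tcp [ 5.956e+02 -5.000e-01  3.350e+01] open 30.1 F [-0.9 -0.6  2.9] j7 -0.56 tilt 0.88
shift [-0.6 -0.4 -2.5] twist -0.1
t: 19.53
tcp_pos: [595.5, -0.8, 74.3]
orientation: [-0.004, 0.993, -0.115, 0.008]
wrist_force: [0.4, 0.2, -1.2]
opening: 30.0
t 19.53 tcp [595.5  -0.8  74.3] open 30.0 F [ 0.4  0.2 -1.2] j7 -0.54 tilt 0.99
shift [   1.6   -2.1 -155.7] twist -0.1
```

View pics/g11.png

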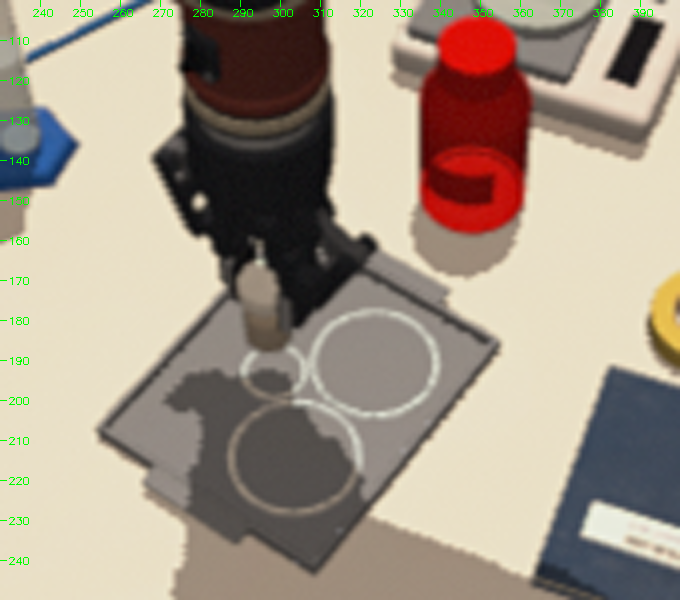

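The jar is lifted upright at (296,178). I'll raise it to clear the red bottle and carry it to the pan.

```bash
python3 -m handwheel '[[[1,-1,-20],0,1],[[1,-1,-50],0,1],[[1,-1,-85],0,1],[[1,-1,-120],0,1],[[1,-1,-145],0,1],[[1,-1,-156],0,1],[[1,-1,-156],0,1],[[1,-1,-156],0,1]]'
python3 - <<'E'
from h import *
to(*PAN,230)
E
```

```text
t: 20.25
tcp_pos: [592.9, -1.2, 228.0]
orientation: [-0.003, 0.993, -0.115, 0.006]
wrist_force: [-1.0, -0.3, -1.2]
opening: 30.0
t 20.25 tcp [592.9  -1.2 228. ] open 30.0 F [-1.  -0.3 -1.2] j7 -0.46 tilt 0.74
shift [ 29.9 327.1  -4.1] twist -0.1
```

```bash
python3 -m handwheel '[[[1,12,0],0,1],[[3,36,-1],0,1],[[6,66,-2],0,1],[[9,100,-3],0,1],[[12,135,-4],0,1],[[16,170,-4],0,1],[[19,205,-4],0,1],[[22,240,-4],0,1],[[25,275,-4],0,1],[[27,303,-4],0,1],[[29,320,-4],0,1],[[30,327,-4],0,1],[[30,327,-4],0,1],[[30,327,-4],0,1],[[30,327,-4],0,1]]'
python3 - <<'E'
from h import *
to(*PAN,84)
E
```

```text
t: 21.5
tcp_pos: [547.6, -323.7, 229.2]
orientation: [-0.004, 0.993, -0.114, 0.005]
wrist_force: [-0.3, 1.0, -0.2]
opening: 29.9
t 21.5 tcp [ 547.6 -323.7  229.2] open 29.9 F [-0.3  1.  -0.2] j7 0.09 tilt 0.77
shift [ -1.3   4.2 145.2] twist 0.1
```

```bash
python3 -m handwheel '[[[-1,4,15],0,1],[[-1,4,40],0,1],[[-1,4,70],0,1],[[-1,4,100],0,1],[[-1,4,122],0,1],[[-1,4,135],0,1],[[-1,4,141],0,1],[[-1,4,143],0,1],[[-1,4,143],0,1],[[-1,4,143],0,1]]'
python3 - <<'E'
from h import *
to(*PAN,79.5)
p,d=read_camera("scene");crop(p,300,50,440,170,5,"pics/g12.png")
E
```

```text
t: 22.33
tcp_pos: [548.5, -326.1, 87.5]
orientation: [-0.004, 0.994, -0.113, 0.006]
wrist_force: [-0.3, 0.5, -0.5]
opening: 30.4
t 22.33 tcp [ 548.5 -326.1   87.5] open 30.4 F [-0.3  0.5 -0.5] j7 0.04 tilt 0.86
shift [-1.4  0.8  8. ] twist 0.2
```

View pics/g12.png

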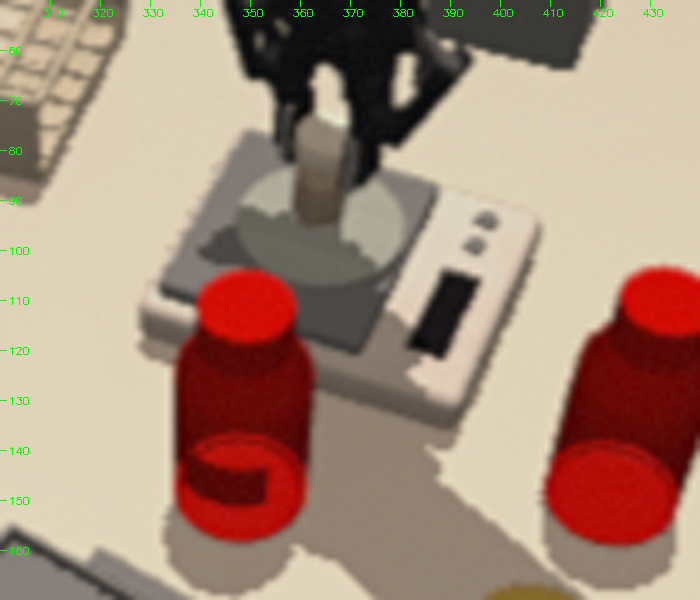

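The jar hovers over the middle of the pan: jar foot (363,94), pan centre (364,95). I'll lower it gently.

```bash
python3 -m handwheel '[[[-1,0.5,2.5],0,1],[[-1,0.5,5],0,1],[[-1,0.5,6.5],0,1],[[-1,0.5,7],0,1],[[-1,0.5,7],0,1]]'; python3 -m handwheel '[[[0,0,1],0,1],[[0,0,1.5],0,1],[[0,0,1.5],0,1]]'
```

```text
t: 22.8
tcp_pos: [547.3, -326.6, 80.5]
orientation: [-0.004, 0.994, -0.113, 0.006]
wrist_force: [1.0, 0.3, -0.1]
opening: 30.2
t: 23.05
tcp_pos: [547.5, -326.6, 79.6]
orientation: [-0.004, 0.994, -0.113, 0.007]
wrist_force: [-1.1, 1.0, 3.2]
opening: 30.2
```

Contact (+3.2 N). I'll release.

```bash
python3 -m handwheel '[[[0,0,0],0,0],[[0,0,0],0,-0.2],[[0,0,0],0,-0.5],[[0,0,0],0,-1],[[0,0,0],0,-1],[[0,0,0],0,-1],[[0,0,0],0,-1],[[0,0,0],0,-1]]'; python3 -m handwheel '[[[0,0,-8],0,-1],[[0,0,-25],0,-1],[[0,0,-55],0,-1],[[0,0,-90],0,-1],[[0,0,-125],0,-1],[[0,0,-140],0,-1],[[0,0,-140],0,-1],[[0,0,-140],0,-1]]'
python3 - <<'E'
from h import *
to(560,-100,230)
p,d=read_camera("scene");crop(p,300,50,440,170,4,"pics/g13.png")
E
```

```text
t: 23.72
tcp_pos: [547.5, -326.6, 79.5]
orientation: [-0.004, 0.994, -0.113, 0.007]
wrist_force: [-0.4, -1.0, 0.5]
opening: 85.5
t: 24.38
tcp_pos: [545.9, -327.6, 221.2]
orientation: [-0.003, 0.994, -0.113, 0.008]
wrist_force: [0.2, -0.3, -0.4]
opening: 85.3
t 24.38 tcp [ 545.9 -327.6  221.2] open 85.3 F [ 0.2 -0.3 -0.4] j7 0.1 tilt 0.97
shift [ -37.5 -225.    -7.6] twist 0.1
```

View pics/g13.png

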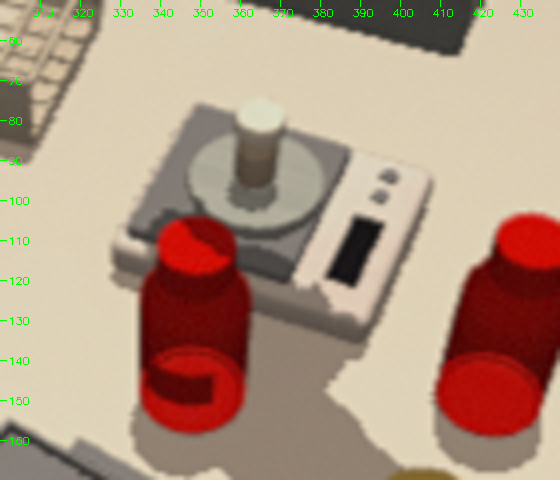

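The jar stands upright on the pan centre at (364,92). Next I'll bring the small bottle back.

```bash
python3 - <<'E'
from h import *
to(485.2,308,215)
E
```

```text
t 24.43 tcp [ 545.1 -327.3  219.5] open 85.4 F [ 0.1 -0.4 -1.1] j7 0.1 tilt 0.83
shift [-201.6 -605.4    7.4] twist 0.1
```

```bash
python3 -m handwheel '[[[-202,-605,7],0,-1],[[-202,-605,7],0,-1],[[-202,-605,7],0,-1],[[-202,-605,7],0,-1],[[-202,-605,7],0,-1],[[-202,-605,7],0,-1],[[-202,-605,7],0,-1],[[-202,-605,7],0,-1],[[-202,-605,7],0,-1],[[-202,-605,7],0,-1],[[-202,-605,7],0,-1],[[-202,-605,7],0,-1],[[-202,-605,7],0,-1],[[-202,-605,7],0,-1],[[-202,-605,7],0,-1],[[-202,-605,7],0,-1],[[-202,-605,7],0,-1],[[-202,-605,7],0,-1],[[-202,-605,7],0,-1],[[-202,-605,7],0,-1]]'
python3 - <<'E'
from h import *
to(485.2,308.0,91.5)
E
```

```text
t: 26.1
tcp_pos: [485.4, 304.9, 214.7]
orientation: [-0.002, 0.993, -0.115, 0.006]
wrist_force: [0.2, -0.3, -0.0]
opening: 85.5
t 26.1 tcp [485.4 304.9 214.7] open 85.5 F [ 0.2 -0.3 -0. ] j7 -1.06 tilt 0.74
shift [ -2.3  -2.2 123.2] twist -0.1
```

```bash
python3 -m handwheel '[[[-2,-2,25],0,-1],[[-2,-2,55],0,-1],[[-2,-2,85],0,-1],[[-2,-2,107],0,-1],[[-2,-2,118],0,-1],[[-2,-2,123],0,-1],[[-2,-2,123],0,-1],[[-2,-2,123],0,-1]]'
python3 - <<'E'
from h import *
to(485.2,308.0,91.5)
p,d=read_camera("scene");crop(p,180,190,360,380,3,"pics/g14.png")
E
```

```text
t: 26.77
tcp_pos: [486.4, 307.8, 92.8]
orientation: [-0.003, 0.993, -0.116, 0.007]
wrist_force: [-0.1, 0.8, -0.5]
opening: 85.7
t 26.77 tcp [486.4 307.8  92.8] open 85.7 F [-0.1  0.8 -0.5] j7 -1.14 tilt 0.85
shift [-1.2  0.1  1.3] twist -0.1
```

View pics/g14.png

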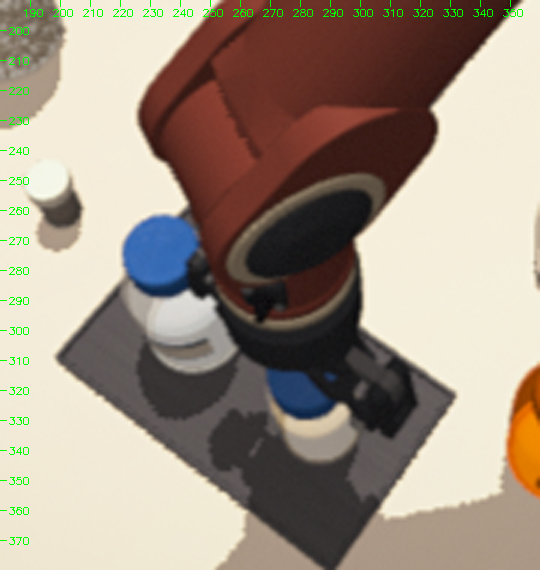

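The open fingers are round the small bottle's cap at (285,317). I'll close and lift a little.

```bash
python3 -m handwheel '[[[-1,0,1.5],0,-1],[[-1,0,1.5],0,1],[[-1,0,1.5],0,1],[[-1,0,1.5],0,1],[[-1,0,1.5],0,1],[[-1,0,1.5],0,1],[[-1,0,1.5],0,1],[[-1,0,1.5],0,1],[[-1,0,1.5],0,1],[[-1,0,1.5],0,1],[[-1,0,1.5],0,1]]'; python3 -m handwheel '[[[0,0,-5],0,1],[[0,0,-12],0,1],[[0,0,-30],0,1],[[0,0,-60],0,1],[[0,0,-90],0,1],[[0,0,-108],0,1],[[0,0,-112],0,1],[[0,0,-112],0,1],[[0,0,-112],0,1]]'
python3 - <<'E'
from h import *
to(562.9,48.1,202)
p,d=read_camera("scene");crop(p,180,190,360,380,3,"pics/g15.png")
E
```

```text
t: 27.73
tcp_pos: [486.0, 309.1, 92.6]
orientation: [-0.004, 0.993, -0.116, 0.008]
wrist_force: [-0.3, -0.1, 6.1]
opening: 44.8
t: 28.48
tcp_pos: [483.4, 307.4, 203.3]
orientation: [-0.003, 0.993, -0.116, 0.007]
wrist_force: [0.1, 0.7, -2.8]
opening: 44.4
t 28.48 tcp [483.4 307.4 203.3] open 44.4 F [ 0.1  0.7 -2.8] j7 -1.07 tilt 0.85
shift [136.9 234.1   1.3] twist -0.1
```

View pics/g15.png

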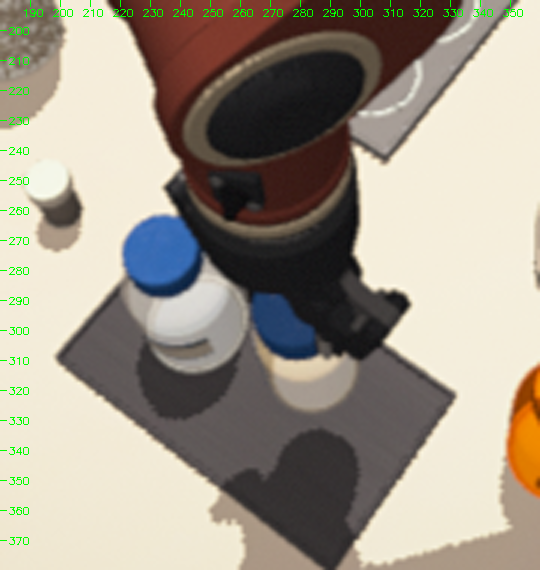

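The small bottle is held upright at (280,310), with the grip 92.6 mm above the worktop this time. I'll return it.

```bash
python3 -m handwheel '[[[6,10,0],0,1],[[17,30,0],0,1],[[34,60,0],0,1],[[52,90,0],0,1],[[70,120,0],0,1],[[87,150,0],0,1],[[104,180,0],0,1],[[120,206,0],0,1],[[130,223,0],0,1],[[135,231,0],0,1],[[137,234,0],0,1],[[137,234,0],0,1],[[137,234,0],0,1],[[137,234,0],0,1]]'
python3 - <<'E'
from h import *
to(562.9,48.1,92.5)
E
```

```text
t: 29.7
tcp_pos: [562.1, 50.6, 202.7]
orientation: [-0.003, 0.994, -0.114, 0.006]
wrist_force: [0.5, -0.4, -2.1]
opening: 44.7
t 29.7 tcp [562.1  50.6 202.7] open 44.7 F [ 0.5 -0.4 -2.1] j7 -0.59 tilt 0.77
shift [  0.2   3.1 110.1] twist 0.1
```

```bash
python3 -m handwheel '[[[0,3,15],0,1],[[0,3,40],0,1],[[0,3,65],0,1],[[0,3,85],0,1],[[0,3,97],0,1],[[0,3,103],0,1],[[0,3,106],0,1],[[0,3,107],0,1],[[0,3,107],0,1],[[0,3,107],0,1]]'
python3 - <<'E'
from h import *
to(562.9,48.1,92.5)
p,d=read_camera("scene");crop(p,230,100,400,250,4,"pics/g16.png")
E
```

```text
t: 30.53
tcp_pos: [563.4, 48.7, 96.7]
orientation: [-0.004, 0.994, -0.113, 0.007]
wrist_force: [0.9, -0.6, -2.6]
opening: 44.8
t 30.53 tcp [563.4  48.7  96.7] open 44.8 F [ 0.9 -0.6 -2.6] j7 -0.65 tilt 0.89
shift [-0.5  0.7  4.2] twist 0.1
```

View pics/g16.png

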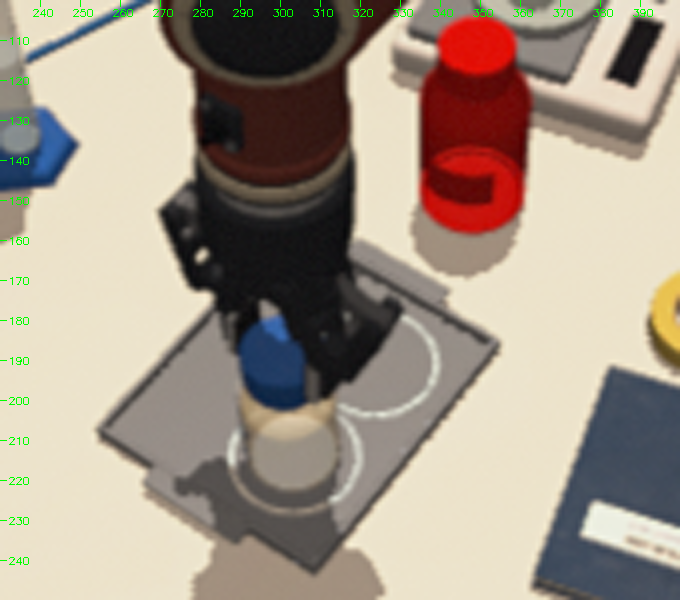

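The small bottle hovers over the left circle at (304,213). I'll lower it.

```bash
python3 -m handwheel '[[[-0.5,0.5,1.5],0,1],[[-0.5,0.5,3],0,1],[[-0.5,0.5,4],0,1],[[-0.5,0.5,4],0,1]]'; python3 -m handwheel '[[[0,0,1],0,1],[[0,0,1.5],0,1],[[0,0,1.5],0,1]]'
```

```text
t: 30.92
tcp_pos: [563.0, 48.0, 92.7]
orientation: [-0.004, 0.993, -0.114, 0.007]
wrist_force: [0.5, -0.0, -2.5]
opening: 45.0
t: 31.17
tcp_pos: [563.2, 48.5, 92.5]
orientation: [-0.004, 0.993, -0.114, 0.007]
wrist_force: [-2.0, -0.5, 6.0]
opening: 44.6
```

```bash
python3 -m handwheel '[[[0,0,0],0,-0.2],[[0,0,0],0,-0.4],[[0,0,0],0,-0.6],[[0,0,0],0,-1],[[0,0,0],0,-1],[[0,0,0],0,-1],[[0,0,0],0,-1]]'; python3 -m handwheel '[[[0,0,-10],0,-1],[[0,0,-30],0,-1],[[0,0,-60],0,-1],[[0,0,-95],0,-1],[[0,0,-130],0,-1],[[0,0,-140],0,-1],[[0,0,-140],0,-1]]'
python3 - <<'E'
from h import *
to(591.8,283.5,235)
E
```

```text
t: 31.75
tcp_pos: [563.2, 48.4, 92.4]
orientation: [-0.004, 0.993, -0.114, 0.007]
wrist_force: [-0.6, 1.0, 0.5]
opening: 85.5
t: 32.33
tcp_pos: [563.2, 48.3, 236.7]
orientation: [-0.005, 0.993, -0.114, 0.012]
wrist_force: [0.4, -0.2, -0.4]
opening: 85.4
t 32.33 tcp [563.2  48.3 236.7] open 85.4 F [ 0.4 -0.2 -0.4] j7 -0.57 tilt 1.43
shift [ -25.3 -235.5    4. ] twist 0.1
```

```bash
python3 -m handwheel '[[[-4,-40,4],0,-1],[[-8,-80,4],0,-1],[[-12,-120,4],0,-1],[[-16,-160,4],0,-1],[[-21,-200,4],0,-1],[[-24,-226,4],0,-1],[[-25,-235,4],0,-1],[[-25,-235,4],0,-1],[[-25,-235,4],0,-1],[[-25,-235,4],0,-1]]'
python3 - <<'E'
from h import *
to(591.8,283.5,121.5)
p,d=read_camera("scene");crop(p,180,90,400,380,2,"pics/g17.png")
E
```

```text
t: 33.17
tcp_pos: [592.4, 279.6, 234.0]
orientation: [-0.003, 0.993, -0.115, 0.011]
wrist_force: [0.9, -0.8, -1.6]
opening: 85.2
t 33.17 tcp [592.4 279.6 234. ] open 85.2 F [ 0.9 -0.8 -1.6] j7 -0.92 tilt 1.33
shift [ -3.9  -2.7 112.5] twist -0.1
```

View pics/g17.png

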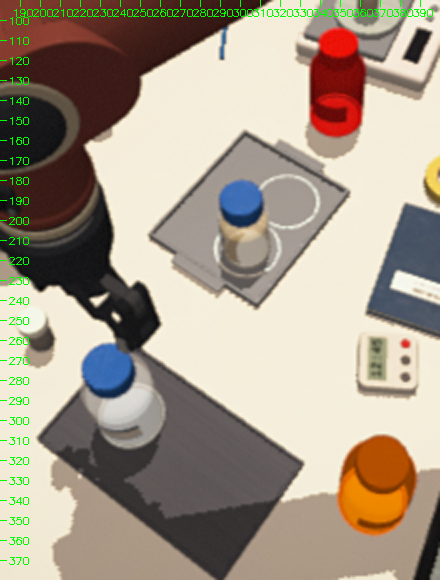

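The small bottle is back at (302,210), upright, and the large one stands at (240,290). I'll descend on the large bottle.

```bash
python3 -m handwheel '[[[-4,-3,20],0,-1],[[-4,-3,50],0,-1],[[-4,-3,78],0,-1],[[-4,-3,98],0,-1],[[-4,-3,108],0,-1],[[-4,-3,112],0,-1],[[-4,-3,112],0,-1],[[-4,-3,112],0,-1]]'
python3 - <<'E'
from h import *
to(591.8,283.5,121.5)
E
python3 -m handwheel '[[[0,0,0.5],0,-1],[[0,0,1],0,1],[[0,0,1],0,1],[[0,0,1],0,1],[[0,0,1],0,1],[[0,0,1],0,1],[[0,0,1],0,1],[[0,0,1],0,1],[[0,0,1],0,1],[[0,0,1],0,1],[[0,0,1],0,1]]'
```

```text
t: 33.88
tcp_pos: [593.0, 283.7, 123.8]
orientation: [-0.004, 0.993, -0.116, 0.013]
wrist_force: [-0.8, 0.5, 0.3]
opening: 85.2
t 33.88 tcp [593.  283.7 123.8] open 85.2 F [-0.8  0.5  0.3] j7 -0.98 tilt 1.5
shift [-1.2  0.5  2.2] twist -0.2
t: 34.8
tcp_pos: [593.4, 284.7, 123.8]
orientation: [-0.005, 0.993, -0.116, 0.013]
wrist_force: [0.0, 0.9, 5.2]
opening: 44.8
```

```bash
python3 -m handwheel '[[[0,0,-5],0,1],[[0,0,-12],0,1],[[0,0,-25],0,1],[[0,0,-50],0,1],[[0,0,-85],0,1],[[0,0,-120],0,1],[[0,0,-145],0,1],[[0,0,-157],0,1],[[0,0,-157],0,1],[[0,0,-157],0,1]]'
python3 - <<'E'
from h import *
to(546,-27.4,280)
p,d=read_camera("scene");crop(p,180,130,400,380,2,"pics/g18.png")
E
```

```text
t: 35.63
tcp_pos: [588.7, 283.1, 280.3]
orientation: [-0.004, 0.993, -0.116, 0.013]
wrist_force: [-0.5, -0.2, -3.9]
opening: 44.9
t 35.63 tcp [588.7 283.1 280.3] open 44.9 F [-0.5 -0.2 -3.9] j7 -0.91 tilt 1.55
shift [ 30.  312.   -2.5] twist -0.1
```

View pics/g18.png

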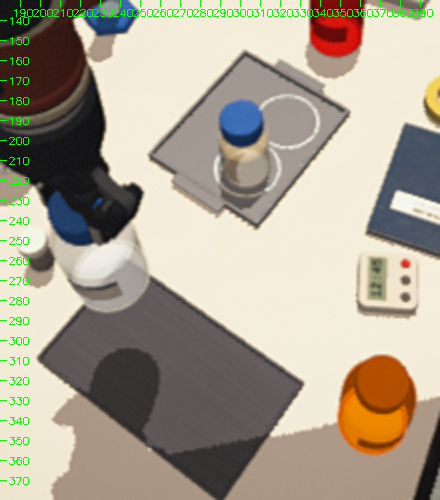

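The large bottle is held high at (228,255), upright. Bottle bottom is about 160 mm up, so it clears the small bottle (114 mm). I'll carry it across.

```bash
python3 -m handwheel '[[[1,12,0],0,1],[[3,35,0],0,1],[[6,65,-1],0,1],[[10,100,-2],0,1],[[13,135,-2],0,1],[[16,170,-2],0,1],[[20,205,-2],0,1],[[23,240,-2],0,1],[[26,270,-2],0,1],[[28,294,-2],0,1],[[29,307,-2],0,1],[[30,312,-2],0,1],[[30,312,-2],0,1],[[30,312,-2],0,1],[[30,312,-2],0,1]]'
python3 - <<'E'
from h import *
to(546,-27.4,123.8)
E
```

```text
t: 36.93
tcp_pos: [545.4, -25.8, 278.3]
orientation: [-0.004, 0.993, -0.114, 0.011]
wrist_force: [0.3, 0.7, -3.3]
opening: 44.9
t 36.93 tcp [545.4 -25.8 278.3] open 44.9 F [ 0.3  0.7 -3.3] j7 -0.4 tilt 1.38
shift [ -2.4   3.  154.5] twist 0.0
```

```bash
python3 -m handwheel '[[[-2,3,15],0,1],[[-2,3,40],0,1],[[-2,3,70],0,1],[[-2,3,100],0,1],[[-2,3,125],0,1],[[-2,3,140],0,1],[[-2,3,146],0,1],[[-2,3,148],0,1],[[-2,3,148],0,1],[[-2,3,148],0,1]]'
python3 - <<'E'
from h import *
to(546,-27.4,123.8)
p,d=read_camera("scene");crop(p,230,100,400,250,4,"pics/g19.png")
E
```

```text
t: 37.77
tcp_pos: [547.4, -26.8, 131.5]
orientation: [-0.004, 0.993, -0.114, 0.013]
wrist_force: [-0.1, -0.3, -3.4]
opening: 44.5
t 37.77 tcp [547.4 -26.8 131.5] open 44.5 F [-0.1 -0.3 -3.4] j7 -0.48 tilt 1.54
shift [-1.4  1.   7.7] twist 0.1
```

View pics/g19.png

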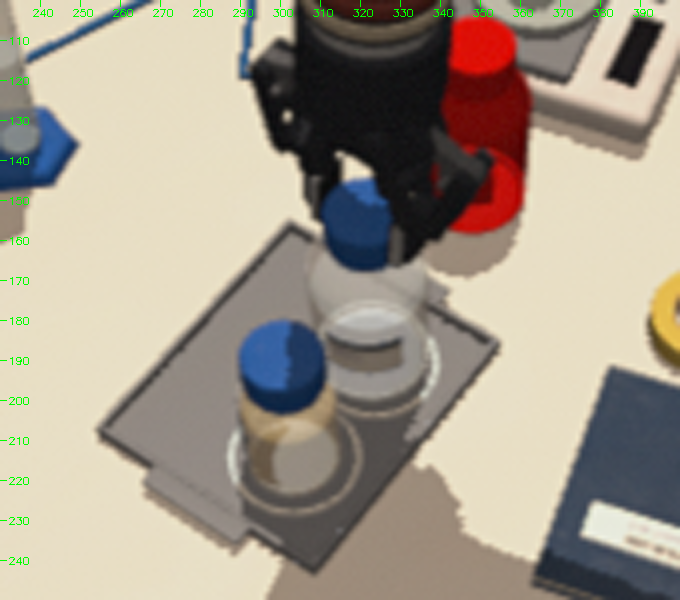

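The large bottle is over the right circle at (323,190) and clear of the small one. I'll lower it the last bit.

```bash
python3 -m handwheel '[[[-1.5,1,2.5],0,1],[[-1.5,1,5],0,1],[[-1.5,1,6.5],0,1],[[-1.5,1,7],0,1],[[-1.5,1,7],0,1]]'; python3 -m handwheel '[[[0,0,1],0,1],[[0,0,1.5],0,1],[[0,0,1.5],0,1]]'
```

```text
t: 38.23
tcp_pos: [545.8, -27.7, 124.5]
orientation: [-0.004, 0.993, -0.114, 0.013]
wrist_force: [-0.2, 0.4, -2.7]
opening: 44.7
t: 38.48
tcp_pos: [546.1, -27.5, 123.8]
orientation: [-0.004, 0.993, -0.114, 0.013]
wrist_force: [-2.4, -0.2, 3.6]
opening: 44.6
```

```bash
python3 -m handwheel '[[[0,0,0],0,-0.2],[[0,0,0],0,-0.4],[[0,0,0],0,-0.6],[[0,0,0],0,-1],[[0,0,0],0,-1],[[0,0,0],0,-1],[[0,0,0],0,-1]]'; python3 -m handwheel '[[[0,0,-10],0,-1],[[0,0,-30],0,-1],[[0,0,-60],0,-1],[[0,0,-95],0,-1],[[0,0,-120],0,-1],[[0,0,-120],0,-1],[[0,0,-120],0,-1]]'
python3 - <<'E'
from h import *
to(470,150,245)
E
```

```text
t: 39.07
tcp_pos: [546.2, -27.5, 123.8]
orientation: [-0.004, 0.993, -0.114, 0.013]
wrist_force: [1.1, -0.6, -1.0]
opening: 85.0
t: 39.65
tcp_pos: [543.8, -28.0, 246.0]
orientation: [-0.004, 0.993, -0.114, 0.015]
wrist_force: [-0.2, 0.0, 0.1]
opening: 85.3
t 39.65 tcp [543.8 -28.  246. ] open 85.3 F [-0.2  0.   0.1] j7 -0.41 tilt 1.84
shift [-112.3 -156.6   -0.5] twist 0.1
```

Now I'll move the arm aside so both cameras can see everything for the final check.

```bash
python3 -m handwheel '[[[-75,-240,-20],0,-1],[[-75,-240,-20],0,-1],[[-75,-240,-20],0,-1],[[-75,-240,-20],0,-1],[[-75,-240,-20],0,-1],[[-75,-240,-20],0,-1],[[-75,-240,-20],0,-1],[[-75,-240,-20],0,-1],[[-75,-240,-20],0,-1],[[-75,-240,-20],0,-1]]'
python3 - <<'E'
from h import *
s=sense();print(s["t"],s["tcp_pos"],s["wrist_force"],abs(s["qd"]).max())
def cloud(n,d):
    c=camera_info(n);R=np.array(c["R"]);t=np.array(c["t"]);v,u=np.mgrid[0:400,0:640]
    return (np.stack([(u-c["cx"])/c["fx"]*d,(v-c["cy"])/c["fy"]*d,d],-1)-t)@R
T={"small":((560,46),114,45),"large":((545,-28),146,45),"jar":((547,-326),105,25),"red1":((537,-170),140,45),"ojar":((721,238),59,25)}
for n in("top","scene"):
    p,d=read_camera(n);cv2.imwrite(f"pics/end_{n}.png",p);W=cloud(n,d)
    for k,(c,z,r) in T.items():
        X=W[(np.hypot(W[...,0]-c[0],W[...,1]-c[1])<r)&(abs(W[...,2]-z)<5)]
        if len(X)>10: print(n,k,len(X),X.mean(0).round(1),((X.max(0)+X.min(0))/2).round(1))
E
```

```text
t: 40.48
tcp_pos: [524.7, 220.2, 265.5]
orientation: [-0.003, 0.993, -0.116, 0.015]
wrist_force: [0.5, 0.3, 0.5]
opening: 85.3
40.4833 [524.71098209 220.24292199 265.53224219] [0.52415742 0.31369622 0.54136393] 0.014753190522955328
top small 333 [561.7  49.1 112.6] [561.9  49.  113. ]
top large 373 [543.6 -27.5 145.7] [544.1 -27.2 145.6]
top jar 173 [ 546.8 -325.1  104.4] [ 546.9 -325.1  104.9]
top red1 382 [ 535.1 -171.9  141.4] [ 535.4 -171.9  140.1]
top ojar 97 [722.  238.7  55.6] [720.8 239.2  56.4]
scene small 221 [558.3  48.1 111.8] [559.4  48.3 112.2]
scene large 308 [545.2 -26.1 144.6] [545.4 -28.  144.9]
scene jar 101 [ 549.6 -324.   103.2] [ 549.7 -324.7  103.3]
scene red1 260 [ 537.2 -170.3  140.3] [ 537.5 -172.8  140. ]
scene ojar 75 [723.6 240.6  55.1] [722.3 240.   55.6]
```

View pics/end_scene.png

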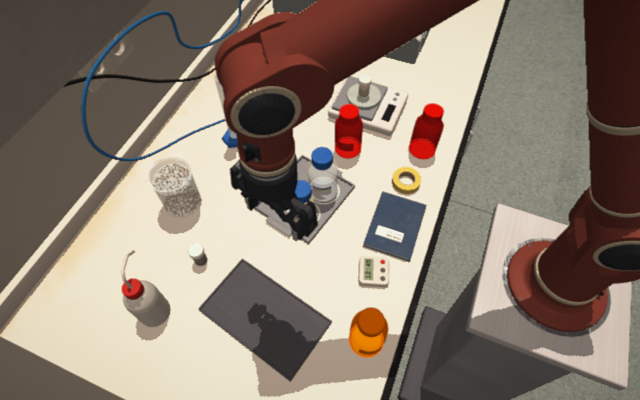

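View pics/end_top.png

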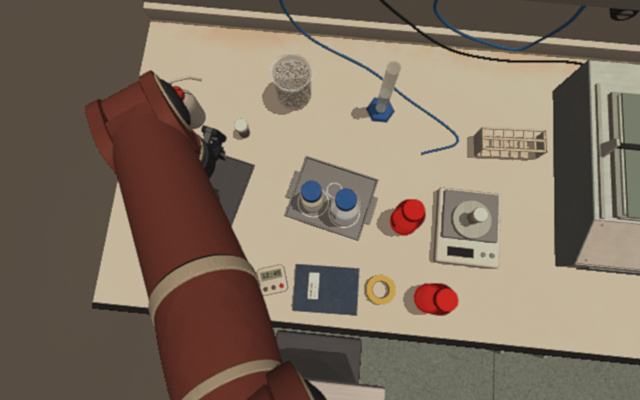

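Both bottles are back in the caddy at (312,197) and (345,208) in the top view, the jar is on the pan at (475,217), and the bystanders are unmoved. I'm handing in.

```bash
python3 -c "
from cell import *
print(job_done())"
```

```text
the job is handed in; nothing more can be done
None
```

The job is done and handed in at about 40.6 s; `job_done()` reports no verdict. I cleared the large bottle and then the small one to the side tray. I then stood the jar on the balance pan and put the small and large bottles back on their own places.

- **Bottles:** In the top camera both are within about 1 mm of where they started, at the same height.
- **Jar:** It stands upright, about 1 to 2 mm from the pan centre.
- **Other things on the bench:** The other jar and the red bottle beside the caddy measured unmoved. I judged the timer and tape roll by eye only.
- **Disagreement:** In the last check the scene camera put the small bottle about 4 mm nearer the robot than the top camera did. The gripper hid part of its cap in that view, so I trusted the top camera.
- **Tool tilt:** The tool drifted to about 1.8° off vertical during the run. All placings still looked upright.

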